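# Key the arbor into the welding turntable and hold it home

## Robot

A 6-joint arm with a two-finger parallel gripper is mounted at the origin on the work surface. World frame = base frame: x ahead of the robot, y to its left, z up, the work surface at z = 0. Lengths are in m, angles in rad, forces in N, time in s.
With the tool pointing down it reaches from about 0.35 to 0.875 m from the base axis. Payload 15.5 kg.
Tool frame: the origin (TCP) lies between the finger pads; the fingertips stand env.tips_ahead ahead of it and the grasp point (between the pads) lies 2 mm behind it (env.tips_ahead is the distance from the TCP to the fingertips, in m); y points along the fingers, z is the direction in which the jaws open and shut, and the axes are right-handed (so a half turn about y gives the same grasp; the last joint's range is limited). The gripper opens to 85 mm and grips with 20 to 120 N. Pads are 22 mm wide; open, the fingers measure 114 mm over their backs; the gripper's body (76 mm by 85 mm) begins 54 mm behind the grasp point. The pads swing forward as they close: fully open they stand 13 mm farther back than shut.
Start: joints at [-1.276, 0.494, 1.345, -0, 1.302, -0.096], TCP at [0.238, -0.578, 0.214] pointing down, gripper open.
Joint ranges: [-2.91, 2.91], [-0.82, 2.16], [0.22, 2.67], [-1.22, 4.37], [0.12, 2.79], [-3.08, 3.08]. Speed limits (rad/s): [1.89, 1.89, 2.57, 3.01, 3.01, 3.01].

## Interface

Orientations are given as a unit quaternion [w, x, y, z].
In Python, from workcell import monitor, eyes, finish_job, env gives the robot as it stands.
- The arm moves only by the shell command python3 -m pendant 'ROWS' [FORCE]. ROWS is text: rows parted by semicolons, each of 7 numbers parted by spaces: the shift along the tool's x, y, z in mm, then the turn, a rotation vector about the tool's x, y, z in units of 5 degrees (1.0 is 5 degrees), then the finger opening in mm, from 0 to 85.4. A call has 1 to 5 rows; each row shifts and turns the commanded pose from where the row before left it, along the tool's axes as they then stand; what a row does not reach is not made up. A row lasts 1/12 s, in which the tool goes at most 41.7 mm and 7.16 degrees, less where a joint would pass 70% of its speed; a pose out of reach is approached as far as the arm can. A call is refused whole if a number of a shift passes 41.7 or a number of a turn 1, either way. A call with a gripper value outside its range is refused whole. The fingers move at their own pace and stop on an object; FORCE is the grip in N (left out, the last holds). Time passes only in rows, so rows that do not move let the fingers close. It gives the time, the measured TCP pose, the force and the opening at its end, in the units of the state.
- monitor.sense(): the state, without advancing time (a new reading comes with each control period).
- eyes.snapshot(name): name is "side" or "top" or "wrist"; returns a dict with "color" (384x512x3 uint8, blue, green, red), "depth" (384x512 float32, m along the optical axis (not along the pixel's ray), 0 where there is no reading), "intrinsics" (3x3 intrinsics, pixels), "eye" and "rotation" of the camera in the world. Camera axes: x right, y up, looking along -z (the intrinsics and any distortion apply to the point x, -y, -z); pixel columns grow to the right and rows downward; lengths in m; the calibration is good to about 2 mm. The wrist camera is an equidistant fisheye: a pixel r from the principal point sees the ray r / f radians off the axis. A picture is of the moment at which its call begins.
- finish_job(): hands the job in, once; it reports no verdict.
The state is a dict: "time": time; "qpos": joint angles; "joint_velocities": joint speeds; "tau": joint torques, N m; "tcp_pos": TCP position; "eef_rot": TCP orientation; "contact_force": force on the tool from outside, world axes, zero at the start; "ft_torque": the same for the moment, N m; "grip_width": opening from 0.0 (shut) to 1.0 (fully open).
Only numpy, scipy, OpenCV 4.12 (cv2) and the standard library are available. Lean on these libraries where they do the work, as an engineer would, in place of code of your own. Each camera call takes 0.05 s, during which the arm holds its last target. There are 200 camera calls.

## Task

Ready the welding turntable: on the control box press the yellow, then the blue, then the green key, each fully down, one at a time. Then lift the keyed arbor (orange handle) out of its yellow stand, push its nose into the hub in the middle of the turntable, turn it under a light push until its keys slip into the keyways, and push it down against the spring until its collar sits on the hub. Finish there, still gripping the handle and pushing the arbor fully home (let go, it springs back up), with the paste jar, wire brush and bin of pins left where they were.

Things in the scene. Friction and masses are not known exactly. Their poses are not given: they have to be found in the camera images.
- panel: grey control box, 85 (x) x 190 (y) x 45 mm high, fixed; origin at the centre of its bottom. Three round push keys stand in a row along its y axis, 55 mm apart, in any colour order
- yellow_key_top (a point): centre of the top of the yellow push key, 28 mm across, 63 mm above the table; its black housing, 44 mm across, is 6 mm lower. Spring return: travel 6 mm, about 1.5 N at first, 5 N fully down; z up
- blue_key_top (a point): the same, for the blue key
- green_key_top (a point): the same, for the green key
- yellow_key (a joint): travel of the yellow key: 0 up, 0.006 m fully down; pressed beyond 0.004
- blue_key (a joint): travel of the blue key, likewise
- green_key (a joint): travel of the green key, likewise
- stand: fixed yellow block, 85 x 85 x 56 mm high, origin at the centre of its bottom. The arbor hangs upright by its collar in its round hole, 37 mm wide; lift it straight up by over 50 mm to free it
- arbor_grip (a point): centre of the orange handle of the keyed arbor (loose, about 0.4 kg): an upright slab 36 (x) x 16 (y) x 50 mm (z), to be gripped from above across its 16 mm (y) width. z points up, away from the nose. The slab stands on a steel collar
- arbor_collar (a point): on the arbor's axis at the underside of its collar (48 mm across, 8 mm thick), 33 mm below arbor_grip, same axes. From here a 20 mm shaft runs 46 mm down to a tapered nose. Two dark keys, 8 mm wide, stand out along +x and -x to 16 mm from the axis and run 26 mm down from the collar; the last 20 mm is a plain round nose
- turntable: grey bench-top welding turntable, fixed, does not turn; 190 mm across at its foot, 170 mm at its face, 74 mm above the table. Origin on its axis at the table. A blue gearbox and black motor, up to 56 mm high, reach 265 mm from the axis on its +x side. In its middle is the hub, a 44 mm square brass block whose face is 80 mm above the table
- hub_mouth (a point): centre of the hub's bore at the hub face; home, arbor_collar is here. Bore 22 mm wide, two opposite keyways 10 mm wide reaching 17.5 mm from the axis. Their line is NOT reported: within 0.6 rad either way of the turntable's x axis; see it or feel for it. Out of line, the keys stop on the hub face, collar 26 mm above it; in line (about 0.07 rad play) they drop in. A half turn makes no difference
- ejector (a joint): dark steel spring ejector in the bore, top 34 mm below the hub face at rest; the nose meets it with the collar 12 mm above the hub face. 0 at rest, 0.012 m with the collar seated. It pushes up with 5 N at 0, 12 N at 0.012: a released arbor springs back up
- paste_jar: bystander: white jar with a red cap, 64 mm across, 70 mm tall, origin at its bottom; loose
- wire_brush: bystander: brush 200 mm long lying on the table along its x axis; loose
- pin_bin: bystander: small yellow bin of steel pins, 110 (x) x 150 (y) x 60 mm high, origin at the centre of its bottom; loose
Mind the look-alikes: they are no part of the job. There is more than one size of the part that bears arbor_grip; the job needs the middle-sized.

How it is judged:
By the outcome, as a careful person would: the job done as asked, in the order asked, and still so for the second after the job is handed in, while the arm keeps its last pose, push and grip.
It also fails if it takes over 64 s, if anything falls off the work surface, if the arm or the gripper's body presses on something with over 40 N, if the wrist force passes 120 N, or if a joint passes its speed limit or range.

## Working session

There is one attempt and no reset: what is moved stays moved. The work goes in short steps, Python scripts to look and compute and a shell command to move; the robot and the scene stay as the last step left them, time stands still between calls to the robot, and variables do not carry over. Pictures are saved under pics/ and viewed, about 8 in all and at most 12, crops included, and the job is handed in when it is done.

```bash
mkdir -p pics; ls; cat > h.py <<'E'
import numpy as np, cv2
from scipy.spatial.transform import Rotation as R
from workcell import monitor, eyes, finish_job, env
def snap(n,f):
    s=eyes.snapshot(n); cv2.imwrite(f'pics/{f}.png',s['color']); np.savez(f'pics/{f}.npz',**{k:np.asarray(v) for k,v in s.items()}); return s
def load(f): return dict(np.load(f'pics/{f}.npz'))
def cloud(s):
    d=s['depth'];K=s['intrinsics'];v,u=np.mgrid[:d.shape[0],:d.shape[1]]
    P=np.stack([(u-K[0,2])/K[0,0]*d,-(v-K[1,2])/K[1,1]*d,-d],-1)
    W=P@rot(s).T+s['eye']; W[d==0]=np.nan; return W
def rot(s):
    r=np.array(s['rotation']); 
    return r if r.shape==(3,3) else R.from_quat(r,scalar_first=True).as_matrix()
def st():
    s=monitor.sense(); Rm=R.from_quat(s['eef_rot'],scalar_first=True).as_matrix()
    print(s['time'],np.round(s['tcp_pos'],4),'F',np.round(s['contact_force'],1),'M',np.round(s['ft_torque'],2),'g',s['grip_width']); print(np.round(Rm,3).tolist(), np.round(s['qpos'],3)); return s,Rm
E
python3 - <<'E'
from h import *
st(); print(env.tips_ahead)
a=snap('top','t0');b=snap('side','s0')
for s in(a,b): print(s['eye'],np.round(rot(s),3).tolist(),s['intrinsics'].tolist())
cv2.imwrite('pics/both.png',np.hstack([a['color'],b['color']])[:, :])
E
```

```text
pics
0.0 [ 0.238  -0.5775  0.2139] F [0.1 0.4 0.3] M [-0.03 -0.02  0.04] g 0.9997046077295972
[[-0.925, -0.0, 0.381], [-0.381, 0.001, -0.925], [-0.0, -1.0, -0.001]] [-1.275  0.494  1.346 -0.     1.303 -0.096]
0.017
[0.4664449  0.01703276 1.03368505] [[-0.013, 0.998, -0.068], [-1.0, -0.014, -0.003], [-0.004, 0.068, 0.998]] [[399.78190075202906, 0.0, 254.25285153864056], [0.0, 399.78190075202906, 192.7508168206948], [0.0, 0.0, 1.0]]
[ 0.32211441 -0.63722285  0.91843846] [[0.946, 0.261, -0.192], [-0.324, 0.736, -0.594], [-0.013, 0.624, 0.781]] [[429.3350906243418, 0.0, 253.3983575521615], [0.0, 429.3350906243418, 185.61720105487802], [0.0, 0.0, 1.0]]
```

View pics/t0.png

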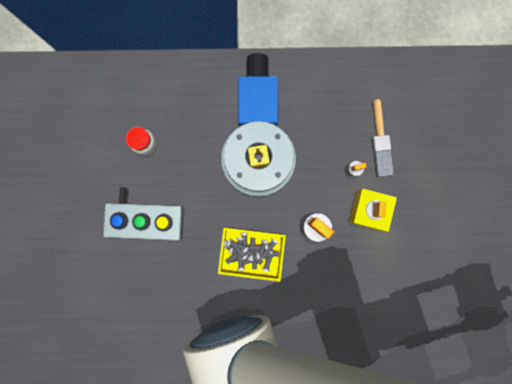

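View pics/s0.png

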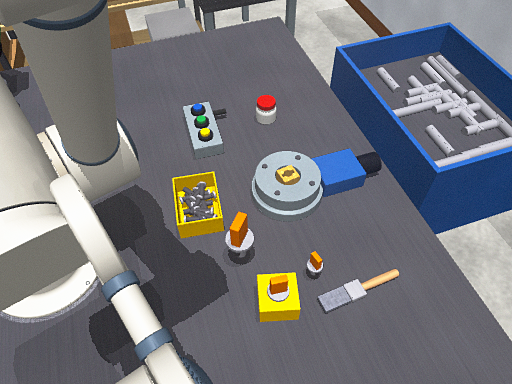

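Candidates for the arbor in the top view are the handles at (378,209) in the yellow stand, (321,228) large and free-standing, and (358,168) small. By the description it is the middle-sized one in the stand. The keys are blue (119,221), green (141,222) and yellow (163,223), and the hub is at (259,155).

```bash
python3 - <<'E'
from h import *
s=load('t0');W=cloud(s);c=s['color'];hsv=cv2.cvtColor(c,cv2.COLOR_BGR2HSV)
def reg(name,u0,u1,v0,v1,m,zr):
    q=np.zeros(m.shape,bool);q[v0:v1,u0:u1]=1
    q&=m&(W[...,2]>zr[0])&(W[...,2]<zr[1]); P=W[q]
    if len(P)<3: print(name,len(P));return
    r=cv2.minAreaRect((P[:,:2]*1000).astype(np.float32))
    print(name,len(P),'med',np.round(np.median(P,0),4),'rect',np.round(r[0],1),np.round(r[1],1),round(r[2],1)); return P
H,S,V=[hsv[...,i] for i in range(3)]
al=H>=0
sat=(S>150)&(V>60)
reg('blue',105,130,205,235,sat&(H>100),(.05,.08))
reg('green',130,152,205,235,sat&(H>40)&(H<90),(.05,.08))
reg('yellow',152,175,205,235,sat&(H>20)&(H<40),(.05,.08))
reg('panel',98,188,200,245,al,(.035,.052))
reg('stand',340,405,180,240,sat&(H>20)&(H<40),(.045,.065))
reg('handle',360,395,195,225,sat&(H>5)&(H<20),(.095,.13))
reg('collar+',360,395,195,225,S<60,(.056,.075))
reg('big',300,340,205,245,sat&(H>5)&(H<20),(.03,.2))
reg('small',345,372,155,180,sat&(H>5)&(H<20),(.03,.2))
reg('tt',215,302,115,200,S<60,(.068,.077))
reg('hub',240,280,140,170,al,(.0775,.09))
reg('gear',235,285,75,125,sat,(.03,.07))
np.save('/tmp/x.npy',0)
a=cv2.resize(c[138:174,241:277],(500,500),interpolation=cv2.INTER_CUBIC)
s2=load('s0')
b=cv2.resize(s2['color'][250:330,240:340],(300*5//3,400),interpolation=cv2.INTER_CUBIC)
d=cv2.resize(c[180:240,345:405],(400,400),interpolation=cv2.INTER_CUBIC)
o=np.zeros((500,800,3),np.uint8); o[:400,:400]=a[50:450,50:450]; o[:400,400:]=d; cv2.imwrite('pics/crop1.png',o[:400])
E
```

```text
blue 120 med [0.4709 0.3531 0.066 ] rect [469.9 354.7] [32.2 26.8] 89.0
green 113 med [0.4679 0.2983 0.0663] rect [466.7 299.4] [29.2 26.7] 89.2
yellow 125 med [0.4647 0.2431 0.0659] rect [464.1 245.2] [30.4 29.3] 72.0
panel 1883 med [0.4669 0.2926 0.0445] rect [468.  298.3] [191.3  85. ] 87.0
stand 903 med [ 0.4876 -0.2702  0.0556] rect [ 488.6 -275.2] [86.1 85.5] 74.4
handle 40 med [ 0.4861 -0.2671  0.1077] rect [ 488.1 -267.4] [32.4  5.4] 0.3
collar+ 121 med [ 0.4895 -0.2624  0.0637] rect [ 487.5 -265.7] [44.7 29.4] 8.1
big 58 med [ 0.4457 -0.1192  0.1325] rect [ 447.4 -129.9] [50.1 20.4] 50.5
small 24 med [ 0.5903 -0.2249  0.0774] rect [ 593.  -235.5] [11.  27.3] 13.6
tt 3088 med [0.6221 0.0081 0.0737] rect [622.1   8. ] [166.8 167.7] 0.4
hub 235 med [0.6227 0.009  0.0794] rect [631.2   1.5] [59.6 86.2] 21.5
gear 1800 med [0.7678 0.0084 0.0547] rect [770.8   8.3] [ 97.8 126.5] 89.2
```

View pics/crop1.png

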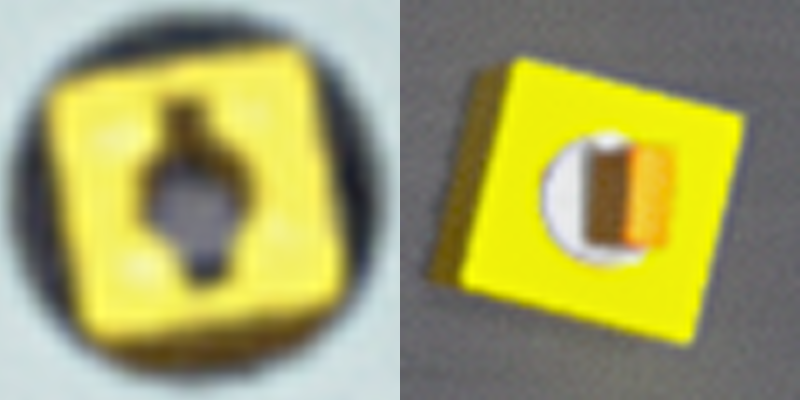

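The top crop shows the hub keyways from (183,110) to (208,280). That is about +0.15 rad from world x, and the hub's edges agree. The handle in the stand is at about (650,195) in the crop, which is the middle-sized one, with a yaw of about -0.07. First I align the tool and go to yellow.

```bash
python3 -m pendant '-40 0 8 0 0.9 0 0;-40 0 8 0 0.9 0 0;-40 0 6 0 0.9 0 0;-40 0 4 0 0.9 0 0;-40 0 0 0 0.9 0 0' 40
python3 -m pendant '0 0 -40 0 0 0 0;0 0 -40 0 0 0 0;0 0 -40 0 0 0 0;0 0 -40 0 0 0 0;0 0 -40 0 0 0 0'
python3 -m pendant '0 0 -40 0 0 0 0;0 0 -40 0 0 0 0;0 0 -40 0 0 0 0;0 0 -40 0 0 0 0;0 0 -40 0 0 0 0'
python3 -m pendant '0 0 -40 0 0 0 0;0 0 -40 0 0 0 0;0 0 -40 0 0 0 0;0 0 -40 0 0 0 0;0 0 -40 0 0 0 0'
python3 -m pendant '0 0 -40 0 0 0 0;0 0 -40 0 0 0 0;0 0 -40 0 0 0 0;0 0 -40 0 0 0 0;0 0 0 0 0 0 0'
python3 - <<'E'
from h import *
st()
s=load('t0');K=s['intrinsics'];Rm=rot(s);e=s['eye']
def proj(u,v,z):
    d=Rm@np.array([(u-K[0,2])/K[0,0],-(v-K[1,2])/K[1,1],-1]); return np.round(e+d*(z-e[2])/d[2],4)
c=cv2.cvtColor(s['color'],cv2.COLOR_BGR2HSV)
for n,u0,u1,h0,h1 in(('b',105,130,100,130),('g',130,152,40,90),('y',152,175,20,40)):
    m=np.zeros(c.shape[:2],bool);m[205:236,u0:u1]=1;m&=(c[...,1]>150)&(c[...,2]>60)&(c[...,0]>h0)&(c[...,0]<h1)
    v,u=np.nonzero(m);print(n,u.mean(),v.mean(),proj(u.mean(),v.mean(),.063))
print('handle',proj(382.5,209.3,.114),'hub',proj(241+250/500*36,138+250/500*36,.08), [proj(241+(50+a)*.072,138+(50+b)*.072,.08) for a,b in((55,90),(303,48),(345,290),(95,335))])
E
```

```text
time: 0.52
tcp_pos: [0.4408, -0.556, 0.2142]
eef_rot: [-0.002, 0.002, 0.707, -0.707]
contact_force: [-0.3, -0.9, -0.2]
grip_width: 0.299
time: 0.93
tcp_pos: [0.4389, -0.3546, 0.214]
eef_rot: [-0.001, 0.001, 0.707, -0.707]
contact_force: [0.4, -0.5, 0.9]
grip_width: -0.0
time: 1.35
tcp_pos: [0.4391, -0.1548, 0.2144]
eef_rot: [-0.001, 0.001, 0.707, -0.707]
contact_force: [1.4, -0.6, -0.5]
grip_width: -0.002
time: 1.77
tcp_pos: [0.4395, 0.0452, 0.2145]
eef_rot: [-0.001, 0.001, 0.707, -0.707]
contact_force: [0.4, -0.8, -0.0]
grip_width: -0.002
time: 2.18
tcp_pos: [0.44, 0.2092, 0.2144]
eef_rot: [0.001, -0.001, 0.708, -0.706]
contact_force: [-0.7, -1.7, -0.4]
grip_width: 0.002
2.1833 [0.44   0.2092 0.2144] F [-0.7 -1.7 -0.4] M [-0.02 -0.   -0.03] g 0.0024313454428080803
[[-1.0, 0.0, 0.002], [-0.002, 0.002, -1.0], [-0.0, -1.0, -0.002]] [0.32  0.3   1.677 0.002 1.164 1.888]
b 116.68333333333334 220.45833333333334 [0.47   0.3541 0.063 ]
g 139.38053097345133 221.30973451327435 [0.4672 0.299  0.063 ]
y 161.928 222.296 [0.4641 0.2443 0.063 ]
handle [ 0.4872 -0.2745  0.114 ] hub [0.6201 0.0069 0.08  ] [array([0.6397, 0.0318, 0.08  ]), array([ 0.6465, -0.0113,  0.08  ]), array([ 0.6041, -0.0179,  0.08  ]), array([0.5968, 0.0254, 0.08  ])]
```

```bash

python3 -m pendant '-24 40 -35 0 0 0 0;0 40 0 0 0 0 0;0 40 0 0 0 0 0;0 5 0 0 0 0 0;0 0 0 0 0 0 0'
python3 -m pendant '0 4 0 0 0 0 0;0 4 0 0 0 0 0;0 3 0 0 0 0 0;0 2 0 0 0 0 0;0 0 0 0 0 0 0'
```

```text
time: 2.6
tcp_pos: [0.456, 0.2277, 0.0994]
eef_rot: [0.002, 0.001, -0.706, 0.708]
contact_force: [0.9, -0.3, 1.1]
grip_width: -0.002
time: 3.02
tcp_pos: [0.4579, 0.2283, 0.0884]
eef_rot: [-0.0, 0.001, 0.707, -0.707]
contact_force: [-0.3, -0.3, 0.4]
grip_width: -0.001
```

```bash

python3 -m pendant '-6 0 -16 0 0 0 0;0 4 0 0 0 0 0;0 4 0 0 0 0 0;0 4 0 0 0 0 0;0 0 0 0 0 0 0'
python3 -m pendant '0 1.5 0 0 0 0 0;0 1 0 0 0 0 0;0 0 0 0 0 0 0;0 0 0 0 0 0 0;0 0 0 0 0 0 0'
```

```text
time: 3.43
tcp_pos: [0.4629, 0.2437, 0.0751]
eef_rot: [0.001, -0.0, -0.707, 0.707]
contact_force: [0.4, -0.1, -0.3]
grip_width: -0.003
time: 3.85
tcp_pos: [0.4637, 0.2443, 0.0735]
eef_rot: [-0.001, 0.001, 0.707, -0.707]
contact_force: [-0.1, -0.0, -0.0]
grip_width: 0.002
```

```bash

python3 -m pendant '0 1 0 0 0 0 0;0 1 0 0 0 0 0;0 1 0 0 0 0 0;0 0 0 0 0 0 0;0 0 0 0 0 0 0'
python3 - <<'E'
from h import *
st()
s=snap('wrist','w0'); snap('side','s1'); print(s['eye'],s['intrinsics'].tolist(),s['rotation'].tolist())
c=cv2.imread('pics/s1.png')[80:180,150:270]
cv2.imwrite('pics/c2.png',np.hstack([s['color'][::1,::1],cv2.resize(c,(288,384))]))
E
```

```text
time: 4.27
tcp_pos: [0.4636, 0.2443, 0.0703]
eef_rot: [0.001, -0.001, -0.707, 0.707]
contact_force: [0.4, 0.6, -0.9]
grip_width: -0.003
4.2667 [0.4636 0.2443 0.0703] F [ 0.4  0.6 -0.9] M [-0.01 -0.02 -0.05] g -0.0028582701867953574
[[-1.0, -0.0, -0.002], [0.002, -0.0, -1.0], [0.0, -1.0, 0.0]] [ 0.371  0.549  1.748 -0.     0.845  1.944]
[0.53893732 0.24466001 0.22862562] [[297.3186396354542, 0.0, 255.05669222798838], [0.0, 297.3186396354542, 185.7785445951716], [0.0, 0.0, 1.0]] [-0.6984881713092823, 0.10569880658046127, -0.10571047070831512, 0.6998337897037463]
```

View pics/c2.png

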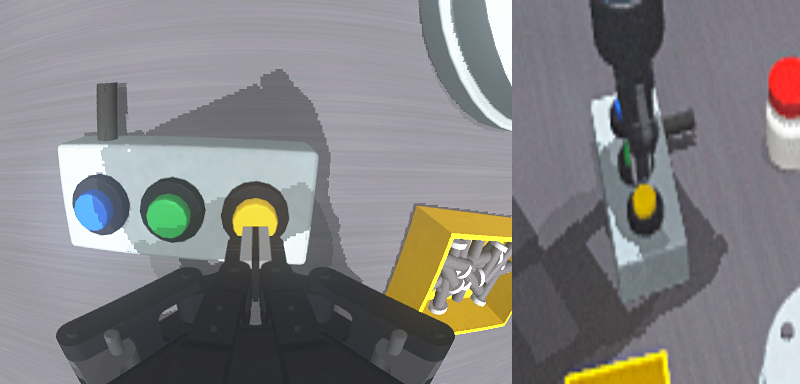

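The fingers are over the yellow key at wrist (255,225) and have not touched it yet. I keep lowering in small steps and watch the force.

```bash

python3 -m pendant '0 1 0 0 0 0 0;0 1 0 0 0 0 0;0 0 0 0 0 0 0;0 0 0 0 0 0 0'
python3 -m pendant '0 1 0 0 0 0 0;0 1 0 0 0 0 0;0 0 0 0 0 0 0;0 0 0 0 0 0 0'
python3 - <<'E'
from h import *
s=load('w0'); Rm=rot(s);K=s['intrinsics']
def pw(p):
    q=Rm.T@(np.array(p)-s['eye']); q=np.array([q[0],-q[1],-q[2]]);th=np.arctan2(np.hypot(q[0],q[1]),q[2]);n=np.hypot(q[0],q[1]);return np.round([K[0,2]+K[0,0]*th*q[0]/n,K[1,2]+K[1,1]*th*q[1]/n])
for n,p in dict(y=(.4641,.2443,.063),g=(.4672,.299,.063),b=(.47,.3541,.063),tip=(.4636,.2443,.0533),tcp=(.4636,.2443,.0703),hi=(.4636,.2443,.08)).items(): print(n,pw(p))
c=s['color'];h=cv2.cvtColor(c,cv2.COLOR_BGR2HSV)
for n,u0,u1 in(('b',70,125),('g',140,195),('y',225,285)):
    m=np.zeros(h.shape[:2],bool);m[180:236,u0:u1]=1;m&=(h[...,1]>150)&(h[...,2]>120);v,u=np.nonzero(m);print(n,u.min(),u.max(),v.min(),v.max(),np.nanmedian(s['depth'][m]))
E
```

```text
time: 4.7
tcp_pos: [0.4636, 0.2443, 0.0683]
eef_rot: [0.001, -0.001, -0.707, 0.707]
contact_force: [0.3, -0.0, 0.1]
grip_width: -0.0
time: 5.03
tcp_pos: [0.4636, 0.2443, 0.0663]
eef_rot: [0.001, -0.001, -0.707, 0.707]
contact_force: [-0.1, -0.3, 0.8]
grip_width: -0.003
y [256. 223.]
g [168. 217.]
b [ 92. 211.]
tip [256. 217.]
tcp [256. 229.]
hi [256. 236.]
b 74 106 193 230 0.17572692
g 147 186 200 235 0.17630407
y 233 277 198 235 0.17677905
```

```bash

python3 -m pendant '0 1 0 0 0 0 0;0 1 0 0 0 0 0;0 0 0 0 0 0 0;0 0 0 0 0 0 0'
python3 -m pendant '0 1 0 0 0 0 0;0 1 0 0 0 0 0;0 0 0 0 0 0 0;0 0 0 0 0 0 0'
```

```text
time: 5.37
tcp_pos: [0.4636, 0.2443, 0.0643]
eef_rot: [0.001, -0.001, -0.707, 0.707]
contact_force: [-0.2, -0.2, 0.3]
grip_width: 0.002
time: 5.7
tcp_pos: [0.4636, 0.2443, 0.0623]
eef_rot: [0.001, -0.001, -0.707, 0.707]
contact_force: [0.4, 0.4, 0.1]
grip_width: 0.002
```

```bash

python3 - <<'E'
from h import *
st()
s=snap('wrist','w1'); t=snap('side','s2')
K=s['intrinsics'];d=s['depth']
def pt(u,v):
    z=d[v,u];a=np.array([u-K[0,2],v-K[1,2]])/K[0,0];th=np.hypot(*a);n=a/th*np.tan(th)*z;return rot(s)@np.array([n[0],-n[1],-z])+s['eye']
for v in range(205,262,4): print(v,[np.round(pt(u,v)*1000).tolist() for u in(246,262)])
c=t['color'][80:180,150:270]
cv2.imwrite('pics/c3.png',np.hstack([cv2.resize(s['color'][170:290,200:310],(440,480)),cv2.resize(c,(360,480),interpolation=cv2.INTER_CUBIC)]))
E
```

```text
5.7 [0.4636 0.2443 0.0623] F [0.4 0.4 0.1] M [-0.    0.03 -0.01] g 0.0015224936435905053
[[-1.0, -0.0, -0.002], [0.002, -0.0, -1.0], [0.0, -1.0, 0.0]] [0.371 0.562 1.754 0.    0.826 1.944]
205 [[477.0, 250.0, 58.0], [477.0, 241.0, 58.0]]
209 [[477.0, 250.0, 64.0], [477.0, 241.0, 64.0]]
213 [[475.0, 250.0, 65.0], [475.0, 241.0, 65.0]]
217 [[472.0, 250.0, 65.0], [472.0, 241.0, 65.0]]
221 [[470.0, 250.0, 66.0], [470.0, 241.0, 65.0]]
225 [[468.0, 250.0, 66.0], [468.0, 241.0, 66.0]]
229 [[475.0, 249.0, 86.0], [474.0, 241.0, 85.0]]
233 [[474.0, 249.0, 89.0], [474.0, 241.0, 89.0]]
237 [[474.0, 249.0, 94.0], [474.0, 241.0, 93.0]]
241 [[474.0, 249.0, 98.0], [474.0, 242.0, 97.0]]
245 [[474.0, 249.0, 102.0], [474.0, 242.0, 102.0]]
249 [[474.0, 249.0, 106.0], [474.0, 242.0, 106.0]]
253 [[475.0, 249.0, 110.0], [474.0, 242.0, 109.0]]
257 [[473.0, 249.0, 111.0], [474.0, 242.0, 112.0]]
261 [[473.0, 249.0, 114.0], [474.0, 242.0, 116.0]]
```

View pics/c3.png

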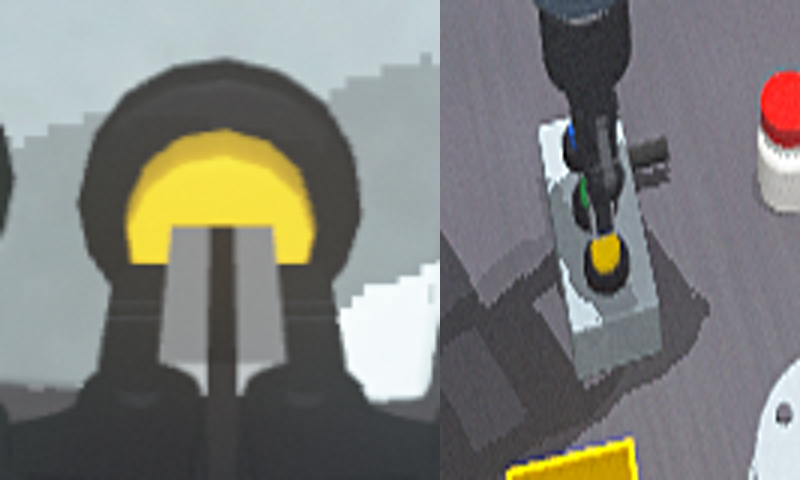

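The depth image puts the fingertips at z≈85 mm, 20 mm above the key, while the TCP reads 62 mm. So the tips really sit about 22 mm above the reported TCP. The xy reading is right. I go on down, feeling for contact.

```bash

python3 -m pendant '0 5 0 0 0 0 0;0 5 0 0 0 0 0;0 5 0 0 0 0 0;0 0 0 0 0 0 0;0 0 0 0 0 0 0'
python3 -m pendant '0 2 0 0 0 0 0;0 2 0 0 0 0 0;0 0 0 0 0 0 0;0 0 0 0 0 0 0'
python3 -m pendant '0 1 0 0 0 0 0;0 1 0 0 0 0 0;0 0 0 0 0 0 0;0 0 0 0 0 0 0'
```

```text
time: 6.22
tcp_pos: [0.4636, 0.2443, 0.0471]
eef_rot: [0.001, -0.001, -0.707, 0.707]
contact_force: [-0.5, -0.4, 3.2]
grip_width: 0.004
time: 6.55
tcp_pos: [0.4636, 0.2443, 0.044]
eef_rot: [-0.0, 0.001, 0.707, -0.707]
contact_force: [-3.4, -1.9, 17.7]
grip_width: -0.003
time: 6.88
tcp_pos: [0.4638, 0.2444, 0.0434]
eef_rot: [-0.0, 0.001, 0.707, -0.707]
contact_force: [-11.4, -4.6, 51.9]
grip_width: 0.001
```

Yellow bottomed at TCP z≈0.044. The force rose to 52 N on the last step because the contact is stiff, so I'll stop at about 0.0445 for the others. Now up and over to blue.

```bash

python3 -m pendant '0 -10 0 0 0 0 0;0 -10 0 0 0 0 0;-3 0 -37 0 0 0 0;-3 0 -37 0 0 0 0;0 0 -36 0 0 0 0'
python3 -m pendant '0 0 0 0 0 0 0;0 8 0 0 0 0 0;0 4 0 0 0 0 0;0 0 0 0 0 0 0;0 0 0 0 0 0 0'
python3 -c "from h import *;st()"
```

```text
time: 7.3
tcp_pos: [0.4704, 0.3557, 0.0619]
eef_rot: [-0.001, 0.001, 0.707, -0.707]
contact_force: [1.0, 0.3, -0.6]
grip_width: -0.002
time: 7.72
tcp_pos: [0.4694, 0.3531, 0.0489]
eef_rot: [0.002, -0.001, -0.707, 0.707]
contact_force: [-2.0, 0.0, 1.7]
grip_width: -0.002
7.7167 [0.4694 0.3531 0.0489] F [-2.   0.   1.7] M [-0.06  0.3  -0.04] g -0.0017216663806033426
[[-1.0, -0.001, -0.003], [0.003, -0.001, -1.0], [0.001, -1.0, 0.001]] [0.543 0.645 1.602 0.    0.897 2.117]
```

```bash

python3 -m pendant '0 2 0 0 0 0 0;0 2 0 0 0 0 0;0 0 0 0 0 0 0;0 0 0 0 0 0 0;0 0 0 0 0 0 0'
```

```text
time: 8.13
tcp_pos: [0.4699, 0.3541, 0.0455]
eef_rot: [0.001, -0.001, -0.707, 0.707]
contact_force: [-0.8, -2.4, 4.6]
grip_width: 0.001
```

```bash

python3 -m pendant '0 0.7 0 0 0 0 0;0 0.5 0 0 0 0 0;0 0 0 0 0 0 0;0 0 0 0 0 0 0'
python3 -m pendant '0 -10 0 0 0 0 0;0 -7 0 0 0 0 0;1.5 0 -0 0 0 0 0;1.5 0 37 0 0 0 0;0 0 18 0 0 0 0'
python3 -m pendant '0 0 0 0 0 0 0;0 8 0 0 0 0 0;0 4 0 0 0 0 0;0 0 0 0 0 0 0;0 0 0 0 0 0 0'
```

```text
time: 8.47
tcp_pos: [0.47, 0.3543, 0.0443]
eef_rot: [-0.001, 0.001, 0.707, -0.707]
contact_force: [0.0, -3.6, 4.6]
grip_width: 0.002
time: 8.88
tcp_pos: [0.4659, 0.2979, 0.0614]
eef_rot: [0.0, -0.0, -0.707, 0.707]
contact_force: [-0.1, 0.2, -0.3]
grip_width: -0.001
time: 9.3
tcp_pos: [0.4667, 0.2999, 0.0488]
eef_rot: [0.001, -0.0, -0.707, 0.707]
contact_force: [1.3, -1.2, 2.2]
grip_width: -0.002
```

```bash

python3 -m pendant '0 2 0 0 0 0 0;0 2 0 0 0 0 0;0 0.7 0 0 0 0 0;0 0 0 0 0 0 0;0 0 0 0 0 0 0'
python3 -m pendant '0 0.3 0 0 0 0 0;0 0 0 0 0 0 0;0 0 0 0 0 0 0'
```

```text
time: 9.72
tcp_pos: [0.4668, 0.2996, 0.0446]
eef_rot: [-0.001, 0.001, 0.707, -0.707]
contact_force: [-0.7, 3.1, 4.5]
grip_width: 0.003
time: 9.97
tcp_pos: [0.4669, 0.2994, 0.0443]
eef_rot: [-0.001, 0.001, 0.707, -0.707]
contact_force: [-1.2, 3.3, 4.5]
grip_width: 0.002
```

```bash

python3 -m pendant '0 -40 0 0 0 0 0;0 -40 0 0 0 0 0;0 -40 0 0 0 0 0;0 -20 0 0 0 0 0;0 0 40 0 0 0 0'
python3 -m pendant '0 0 41 0 0 0 60;0 0 41 0 0 0 60;0 0 41 0 0 0 60;0 0 41 0 0 0 60;0 0 41 0 0 0 60'
python3 -m pendant '0 0 41 0 0 0 60;0 0 41 0 0 0 60;0 0 41 0 0 0 60;0 0 41 0 0 0 60;0 0 41 0 0 0 60'
python3 -m pendant '-10 0 40 0 0 0 60;-10 0 40 0 0 0 60;0 0 41 0 0 0 60;0 0 0 0 0 0 60;0 0 0 0 0 0 60'
python3 - <<'E'
from h import *
st()
s=snap('wrist','w3'); cv2.imwrite('pics/c4.png',s['color'])
E
```

```text
time: 10.38
tcp_pos: [0.4694, 0.2638, 0.1888]
eef_rot: [0.003, 0.002, 0.709, -0.706]
contact_force: [0.6, -0.1, -0.2]
grip_width: -0.0
time: 10.8
tcp_pos: [0.4655, 0.0523, 0.1841]
eef_rot: [0.001, -0.0, -0.707, 0.707]
contact_force: [1.7, -0.1, 0.7]
grip_width: 0.693
time: 11.22
tcp_pos: [0.465, -0.1529, 0.1841]
eef_rot: [0.001, -0.001, -0.707, 0.707]
contact_force: [0.7, -0.8, 0.3]
grip_width: 0.703
time: 11.63
tcp_pos: [0.485, -0.2738, 0.1836]
eef_rot: [-0.002, 0.001, 0.707, -0.707]
contact_force: [0.1, -0.2, 0.4]
grip_width: 0.702
11.6333 [ 0.485  -0.2738  0.1836] F [ 0.1 -0.2  0.4] M [-0.01 -0.02  0.03] g 0.702018334774778
[[-1.0, -0.001, -0.005], [0.005, 0.0, -1.0], [0.001, -1.0, -0.0]] [-6.210e-01  4.320e-01  1.554e+00 -1.000e-03  1.156e+00  9.550e-01]
```

View pics/c4.png

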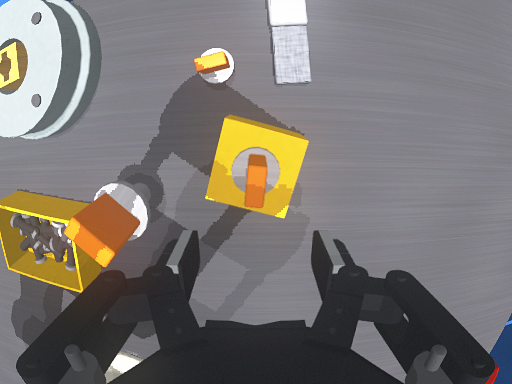

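The wrist picture shows the handle in the stand at (257,180), between the fingers at (185,250) and (330,250). The large and small look-alikes are at (105,230) and (213,62).

```bash
cat >> h.py <<'E'
def wcloud(s):
    K=s['intrinsics'];d=s['depth'];v,u=np.mgrid[:384,:512];a=np.stack([u-K[0,2],v-K[1,2]],-1)/K[0,0]
    th=np.linalg.norm(a,axis=-1,keepdims=True);n=a/th*np.tan(th)
    W=np.stack([n[...,0]*d,-n[...,1]*d,-d],-1)@rot(s).T+s['eye'];W[d==0]=np.nan;return W
E
python3 - <<'E'
from h import *
s=load('w3');W=wcloud(s);h=cv2.cvtColor(s['color'],cv2.COLOR_BGR2HSV)
m=np.zeros((384,512),bool);m[140:225,235:280]=1
m&=(h[...,0]<20)&(h[...,1]>150)
P=W[m];print('z hist',np.histogram(P[:,2],10))
T=P[P[:,2]>np.nanmax(P[:,2])-.006];print(len(T),T.min(0),T.max(0),T.mean(0));r=cv2.minAreaRect((T[:,:2]*1000).astype(np.float32));print(r)
c=np.zeros((384,512),bool);c[140:200,225:285]=1;c&=(h[...,1]<70);C=W[c&(W[...,2]>.055)];print('collar',len(C),np.nanmin(C,0),np.nanmax(C,0))
y=np.zeros((384,512),bool);y[110:225,200:312]=1;y&=(h[...,0]>20)&(h[...,0]<35)&(h[...,1]>150);Y=W[y&(abs(W[...,2]-.056)<.006)];print('stand',cv2.minAreaRect((Y[:,:2]*1000).astype(np.float32)),np.median(Y[:,2]))
f=W[230:285,310:350].reshape(-1,3);f=f[f[:,2]>.13];print('finger R',f.min(0),f.max(0))
f=W[230:285,155:200].reshape(-1,3);f=f[f[:,2]>.13];print('finger L',f.min(0),f.max(0))
E
```

```text
Traceback (most recent call last):
ValueError: autodetected range of [nan, nan] is not finite
```

```bash
python3 - <<'E'
from h import *
s=load('w3');W=wcloud(s);h=cv2.cvtColor(s['color'],cv2.COLOR_BGR2HSV);W=np.nan_to_num(W)
m=np.zeros((384,512),bool);m[140:225,235:280]=1
m&=(h[...,0]<20)&(h[...,1]>150)&(W[...,2]>.05)
P=W[m];print('z hist',np.histogram(P[:,2],10))
T=P[P[:,2]>np.max(P[:,2])-.006];print(len(T),T.min(0),T.max(0),T.mean(0));r=cv2.minAreaRect((T[:,:2]*1000).astype(np.float32));print(r)
y=np.zeros((384,512),bool);y[110:225,200:312]=1;y&=(h[...,0]>20)&(h[...,0]<35)&(h[...,1]>150);Y=W[y&(abs(W[...,2]-.056)<.006)];print('stand',cv2.minAreaRect((Y[:,:2]*1000).astype(np.float32)),np.median(Y[:,2]))
f=W[230:285,310:350].reshape(-1,3);f=f[f[:,2]>.13];print('finger R',f.min(0),f.max(0))
f=W[230:285,155:200].reshape(-1,3);f=f[f[:,2]>.13];print('finger L',f.min(0),f.max(0))
E
```

```text
z hist (array([ 14,   2,   7,  25,  20,  21,  29,  24,  29, 811]), array([0.0537643 , 0.0598539 , 0.06594349, 0.07203308, 0.07812267,
       0.08421227, 0.09030186, 0.09639145, 0.10248104, 0.10857064,
       0.11466023]))
811 [ 0.47054781 -0.28219594  0.10872985] [ 0.50689175 -0.26497311  0.11466023] [ 0.48941388 -0.27369084  0.11254945]
((488.7241516113281, -273.6631164550781), (15.62791633605957, 35.66394805908203), 84.93701934814453)
stand ((488.3641662597656, -273.64825439453125), (85.4522476196289, 85.65399932861328), 74.4545669555664) 0.054820779616483406
finger R [ 0.47337289 -0.31718757  0.20358631] [ 0.49842211 -0.30115738  0.25738495]
finger L [ 0.47382896 -0.24521712  0.20360867] [ 0.49937851 -0.22948106  0.25754725]
```

The handle top measures 15.6 x 35.7 mm at z 0.113, which is the middle-sized part, at (0.4887,-0.2737) with a yaw of -5°. The tips at 60 mm opening are 20 mm above the TCP reading. I descend to TCP z 0.056 and grip.

```bash

python3 -m pendant '-4 0 0 0 0.95 0 60;0 40 0 0 0 0 60;0 40 0 0 0 0 60;0 30 0 0 0 0 60;0 0 0 0 0 0 60'
python3 -m pendant '0 9 0 0 0 0 60;0 8 0 0 0 0 60;0 0 0 0 0 0 60;0 0 0 0 0 0 60'
python3 -c "from h import *;st()"
```

```text
time: 12.1
tcp_pos: [0.4866, -0.2684, 0.0695]
eef_rot: [-0.032, 0.027, 0.708, -0.705]
contact_force: [-1.7, 0.9, -1.3]
grip_width: 0.706
time: 12.43
tcp_pos: [0.4901, -0.2719, 0.0582]
eef_rot: [0.03, -0.03, -0.706, 0.707]
contact_force: [0.3, -0.2, 0.7]
grip_width: 0.707
12.4333 [ 0.4901 -0.2719  0.0582] F [ 0.3 -0.2  0.7] M [-0.03 -0.01  0.01] g 0.7069128489589475
[[-0.996, 0.001, -0.084], [0.084, -0.001, -0.996], [-0.001, -1.0, 0.001]] [-0.613  0.603  1.667 -0.     0.87   1.042]
```

```bash

python3 -m pendant '1.2 2 1.9 0 0 0 60;0 0 0 0 0 0 20;0 0 0 0 0 0 10;0 0 0 0 0 0 10;0 0 0 0 0 0 10' 80
python3 -m pendant '0 0 0 0 0 0 10;0 0 0 0 0 0 10;0 0 0 0 0 0 10'
python3 -c "from h import *;st()"
```

```text
time: 12.85
tcp_pos: [0.4884, -0.2737, 0.0556]
eef_rot: [0.03, -0.03, -0.706, 0.707]
contact_force: [-2.9, 1.5, 9.1]
grip_width: 0.182
time: 13.1
tcp_pos: [0.4884, -0.2737, 0.0556]
eef_rot: [0.03, -0.03, -0.706, 0.707]
contact_force: [-0.9, 0.7, 6.5]
grip_width: 0.175
13.1 [ 0.4884 -0.2737  0.0556] F [-0.9  0.7  6.5] M [0.09 0.26 0.07] g 0.17528180326248058
[[-0.996, 0.0, -0.085], [0.085, -0.0, -0.996], [-0.0, -1.0, 0.0]] [-0.617  0.607  1.67  -0.     0.864  1.038]
```

```bash

python3 -m pendant '0 -20 0 0 0 0 10;0 -30 0 0 0 0 10;0 -35 0 0 0 0 10;0 -35 0 0 0 0 10;0 0 0 0 0 0 10'
python3 -m pendant '0 0 -40 0 -0.9 0 10;0 0 -40 0 -0.9 0 10;0 0 -40 0 -0.9 0 10;-20 0 -36 0 0 0 10;-20 0 -36 0 0 0 10'
python3 -m pendant '-24 0 -33 0 0 0 10;-24 0 -33 0 0 0 10;-15 0 -15 0 0 0 10;0 0 0 0 0 0 10;0 0 0 0 0 0 10'
python3 - <<'E'
from h import *
st()
t=snap('side','s5'); s=snap('wrist','w5');cv2.imwrite('pics/c5.png',np.hstack([s['color'][100:330,130:400],cv2.resize(t['color'][80:260,200:400],(256,230))]))
E
```

```text
time: 13.52
tcp_pos: [0.4907, -0.2751, 0.1813]
eef_rot: [0.027, -0.033, -0.705, 0.708]
contact_force: [1.5, -1.7, -2.3]
grip_width: 0.178
time: 13.93
tcp_pos: [0.5169, -0.0747, 0.1749]
eef_rot: [0.053, -0.054, 0.705, -0.705]
contact_force: [2.1, -1.0, -3.6]
grip_width: 0.178
time: 14.35
tcp_pos: [0.5678, 0.014, 0.1744]
eef_rot: [0.054, -0.054, 0.705, -0.705]
contact_force: [-0.1, 0.2, -3.5]
grip_width: 0.176
14.35 [0.5678 0.014  0.1744] F [-0.1  0.2 -3.5] M [-0.02  0.03 -0.03] g 0.1760512157752097
[[-0.988, -0.001, 0.152], [-0.152, -0.0, -0.988], [0.001, -1.0, -0.0]] [-0.08   0.457  1.538 -0.     1.148  1.338]
```

View pics/c5.png

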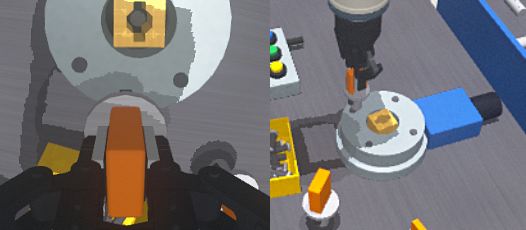

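The arbor is held at about 3.5 N, with the hub ahead at wrist crop (140,18). I measure the hub, keyway and handle in the same wrist frame.

```bash
python3 - <<'E'
from h import *
s=load('w5');W=np.nan_to_num(wcloud(s));h=cv2.cvtColor(s['color'],cv2.COLOR_BGR2HSV)
H,S,V=h[...,0],h[...,1],h[...,2]
m=np.zeros((384,512),bool);m[80:155,235:305]=1
hub=m&(H>12)&(H<35)&(S>100)&(abs(W[...,2]-.08)<.006);P=W[hub]*1000
r=cv2.minAreaRect(P[:,:2].astype(np.float32));print('hub',r,np.median(P[:,2]))
# bore hole: below hub face within 19 mm of centre
c=np.array(r[0])/1000
Z=W[...,2];d=np.hypot(W[...,0]-c[0],W[...,1]-c[1])
K=s['intrinsics'];v,u=np.mgrid[:384,:512];a=np.stack([u-K[0,2],v-K[1,2]],-1)/K[0,0];th=np.linalg.norm(a,axis=-1,keepdims=True);n=a/th*np.tan(th)
D=np.concatenate([n[...,:1],-n[...,1:],-np.ones_like(n[...,:1])],-1)@rot(s).T
Q=s['eye']+D*((.0795-s['eye'][2])/D[...,2:]) 
hole=m&~((H>12)&(H<35)&(S>90)&(V>150))&(np.hypot(Q[...,0]-c[0],Q[...,1]-c[1])<.0185)
q=Q[hole][:,:2]*1000;print('hole',len(q),q.mean(0),cv2.minAreaRect(q.astype(np.float32)))
cc=q.mean(0);e=q-cc;w,vv=np.linalg.eigh(np.cov(e.T));print('pca',w,np.degrees(np.arctan2(vv[1,1],vv[0,1])))
t=np.zeros((384,512),bool);t[195:330,225:290]=1;t&=(H<20)&(S>150);T=W[t];zt=np.percentile(T[:,2],98);T=T[abs(T[:,2]-zt)<.005];print('handle',cv2.minAreaRect((T[:,:2]*1000).astype(np.float32)),T.mean(0),zt)
big=cv2.resize(s['color'][85:150,235:305],(560,520),interpolation=cv2.INTER_CUBIC);cv2.imwrite('pics/c6.png',big)
E
```

```text
hub ((622.692138671875, 9.522077560424805), (43.98667907714844, 43.6248664855957), 8.372258186340332) 78.90966261714982
hole 676 [623.03536741  10.04679862] ((622.8480834960938, 10.054744720458984), (32.684669494628906, 20.475318908691406), 9.062610626220703)
pca [24.6808311  68.53124258] -171.7740769537027
handle ((567.9476318359375, 13.269688606262207), (36.61404800415039, 17.025405883789062), 10.186585426330566) [0.5702006  0.01401776 0.23146149] 0.23263078215387126
```

View pics/c6.png

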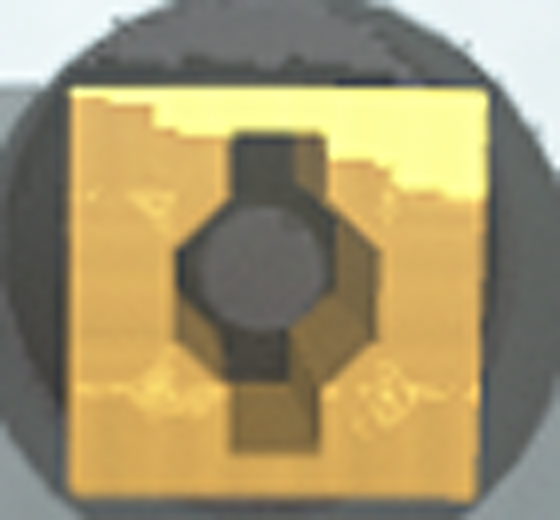

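The hub centre is (0.6228, 0.0096) and its keyway is at about 8.5°, with the tool at 8.7°, so they are already lined up. I move over it and lower, feeling for contact.

```bash

python3 -m pendant '-20 0 5 0 0 0 10;-20 0 4 0 0 0 10;-13.5 0 3.6 0 0 0 10;0 0 0 0 0 0 10;0 0 0 0 0 0 10'
python3 -m pendant '0 15 0 0 0 0 10;0 15 0 0 0 0 10;0 12 0 0 0 0 10;0 0 0 0 0 0 10;0 0 0 0 0 0 10'
python3 -c "from h import *;st()"
```

```text
time: 14.87
tcp_pos: [0.6223, 0.0073, 0.1748]
eef_rot: [0.052, -0.053, 0.705, -0.705]
contact_force: [-1.0, -0.1, -3.7]
grip_width: 0.179
time: 15.28
tcp_pos: [0.6215, 0.0081, 0.133]
eef_rot: [0.052, -0.054, 0.705, -0.705]
contact_force: [0.4, 0.0, -2.2]
grip_width: 0.175
15.2833 [0.6215 0.0081 0.133 ] F [ 0.4  0.  -2.2] M [ 0.   -0.02  0.01] g 0.17492528883846278
[[-0.989, -0.002, 0.15], [-0.15, 0.0, -0.989], [0.002, -1.0, -0.0]] [-0.083  0.574  1.445 -0.     1.125  1.338]
```

```bash

python3 -m pendant '-1.6 0 -1.7 0 0 0 10;0 3 0 0 0 0 10;0 3 0 0 0 0 10;0 0 0 0 0 0 10'
python3 -m pendant '0 2 0 0 0 0 10;0 2 0 0 0 0 10;0 0 0 0 0 0 10'
python3 -m pendant '0 2 0 0 0 0 10;0 2 0 0 0 0 10;0 0 0 0 0 0 10'
python3 -c "from h import *;st()"
```

```text
time: 15.62
tcp_pos: [0.6238, 0.0105, 0.127]
eef_rot: [-0.053, 0.053, -0.705, 0.705]
contact_force: [0.6, -0.4, -3.9]
grip_width: 0.174
time: 15.87
tcp_pos: [0.6238, 0.0105, 0.1228]
eef_rot: [0.053, -0.053, 0.705, -0.705]
contact_force: [-0.2, 0.2, -3.6]
grip_width: 0.174
time: 16.12
tcp_pos: [0.6238, 0.0104, 0.1187]
eef_rot: [0.053, -0.053, 0.705, -0.705]
contact_force: [-0.5, -0.3, -3.5]
grip_width: 0.176
16.1167 [0.6238 0.0104 0.1187] F [-0.5 -0.3 -3.5] M [-0.1   0.03 -0.03] g 0.17617144038824745
[[-0.989, -0.001, 0.15], [-0.15, 0.0, -0.989], [0.001, -1.0, -0.0]] [-0.079  0.593  1.453 -0.     1.096  1.341]
```

Nothing has touched and the nose should be entering the bore. I continue down to the level of the keys (about 0.106).

```bash

python3 -m pendant '0 3 0 0 0 0 10;0 3 0 0 0 0 10;0 0 0 0 0 0 10'
python3 -m pendant '0 2 0 0 0 0 10;0 2 0 0 0 0 10;0 0 0 0 0 0 10'
python3 -m pendant '0 1 0 0 0 0 10;0 1 0 0 0 0 10;0 0 0 0 0 0 10'
python3 -c "from h import *;st()"
```

```text
time: 16.37
tcp_pos: [0.6236, 0.0105, 0.1125]
eef_rot: [0.053, -0.054, 0.705, -0.705]
contact_force: [-1.2, -0.1, -3.6]
grip_width: 0.183
time: 16.62
tcp_pos: [0.6238, 0.0104, 0.1088]
eef_rot: [-0.053, 0.053, -0.705, 0.705]
contact_force: [-0.7, -2.3, -4.6]
grip_width: 0.179
time: 16.87
tcp_pos: [0.6239, 0.0104, 0.1071]
eef_rot: [-0.053, 0.053, -0.705, 0.705]
contact_force: [-1.4, -1.8, -3.2]
grip_width: 0.176
16.8667 [0.6239 0.0104 0.1071] F [-1.4 -1.8 -3.2] M [-0.52  0.21  0.02] g 0.17586538684403885
[[-0.989, -0.0, 0.15], [-0.15, -0.0, -0.989], [0.0, -1.0, 0.0]] [-0.079  0.607  1.464 -0.     1.071  1.341]
```

```bash

python3 -m pendant '0.5 1 0.5 0 0 0 10;0 1 0 0 0 0 10;0 0 0 0 0 0 10'
python3 -m pendant '0 1 0 0 0 0 10;0 1 0 0 0 0 10;0 0 0 0 0 0 10'
python3 -c "from h import *;st()"
```

```text
time: 17.12
tcp_pos: [0.6236, 0.01, 0.105]
eef_rot: [0.053, -0.053, 0.705, -0.705]
contact_force: [0.5, -0.6, -3.6]
grip_width: 0.179
time: 17.37
tcp_pos: [0.6235, 0.01, 0.103]
eef_rot: [0.053, -0.053, 0.705, -0.705]
contact_force: [-0.7, -0.2, -3.4]
grip_width: 0.177
17.3667 [0.6235 0.01   0.103 ] F [-0.7 -0.2 -3.4] M [ 0.06 -0.07  0.  ] g 0.1771279538532128
[[-0.989, -0.0, 0.15], [-0.15, 0.0, -0.989], [0.0, -1.0, -0.0]] [-0.08   0.611  1.468  0.     1.062  1.34 ]
```

```bash

python3 -m pendant '0 2 0 0 0 0 10;0 1 0 0 0 0 10;0 0 0 0 0 0 10'
python3 -m pendant '0 2 0 0 0 0 10;0 2 0 0 0 0 10;0 0 0 0 0 0 10'
python3 -m pendant '0 2 0 0 0 0 10;0 2 0 0 0 0 10;0 0 0 0 0 0 10'
python3 -c "from h import *;st()"
```

```text
time: 17.62
tcp_pos: [0.6235, 0.0099, 0.0999]
eef_rot: [0.053, -0.053, 0.705, -0.705]
contact_force: [0.2, 0.4, -3.1]
grip_width: 0.176
time: 17.87
tcp_pos: [0.6233, 0.0099, 0.0957]
eef_rot: [0.053, -0.053, 0.705, -0.705]
contact_force: [0.1, 0.2, -2.1]
grip_width: 0.177
time: 18.12
tcp_pos: [0.6233, 0.0099, 0.0918]
eef_rot: [0.053, -0.053, 0.705, -0.705]
contact_force: [-0.5, 0.3, -4.0]
grip_width: 0.176
18.1167 [0.6233 0.0099 0.0918] F [-0.5  0.3 -4. ] M [ 0.04  0.   -0.02] g 0.17638585880153357
[[-0.989, -0.001, 0.15], [-0.15, 0.0, -0.989], [0.001, -1.0, -0.0]] [-0.08   0.625  1.478  0.     1.039  1.34 ]
```

The keys have gone in, because the collar is well under the 26 mm stop. Now I push against the ejector, with a firmer grip.

```bash

python3 -m pendant '0 2 0 0 0 0 10;0 2 0 0 0 0 10;0 0 0 0 0 0 10' 110
python3 -m pendant '0 2 0 0 0 0 10;0 2 0 0 0 0 10;0 0 0 0 0 0 10'
python3 -m pendant '0 1 0 0 0 0 10;0 1 0 0 0 0 10;0 0 0 0 0 0 10'
python3 -c "from h import *;st()"
```

```text
time: 18.37
tcp_pos: [0.6236, 0.0099, 0.0881]
eef_rot: [-0.053, 0.053, -0.705, 0.705]
contact_force: [-1.6, 0.5, 2.6]
grip_width: 0.175
time: 18.62
tcp_pos: [0.6236, 0.0099, 0.084]
eef_rot: [-0.053, 0.053, -0.705, 0.705]
contact_force: [-1.9, -0.6, 5.9]
grip_width: 0.177
time: 18.87
tcp_pos: [0.6237, 0.0099, 0.0822]
eef_rot: [-0.053, 0.053, -0.705, 0.705]
contact_force: [-2.7, -0.4, 6.3]
grip_width: 0.169
18.8667 [0.6237 0.0099 0.0822] F [-2.7 -0.4  6.3] M [0.07 0.52 0.01] g 0.16901030266919514
[[-0.989, 0.0, 0.15], [-0.15, -0.0, -0.989], [-0.0, -1.0, 0.0]] [-0.08   0.637  1.485 -0.     1.019  1.34 ]
```

```bash

python3 -m pendant '0 1 0 0 0 0 10;0 0.5 0 0 0 0 10;0 0 0 0 0 0 10'
python3 -m pendant '0 0.5 0 0 0 0 10;0 0 0 0 0 0 10'
python3 -m pendant '0 0.3 0 0 0 0 10;0 0 0 0 0 0 10'
python3 -c "from h import *;st()"
```

```text
time: 19.12
tcp_pos: [0.6237, 0.0099, 0.0809]
eef_rot: [-0.053, 0.053, -0.705, 0.705]
contact_force: [-2.5, 0.4, 7.2]
grip_width: 0.171
time: 19.28
tcp_pos: [0.6237, 0.0099, 0.0804]
eef_rot: [-0.053, 0.053, -0.705, 0.705]
contact_force: [-2.4, 0.4, 8.4]
grip_width: 0.179
time: 19.45
tcp_pos: [0.6237, 0.0099, 0.0802]
eef_rot: [-0.053, 0.053, -0.705, 0.705]
contact_force: [-3.5, 0.2, 7.7]
grip_width: 0.169
19.45 [0.6237 0.0099 0.0802] F [-3.5  0.2  7.7] M [0.11 0.62 0.  ] g 0.16890843576220954
[[-0.989, 0.0, 0.15], [-0.15, 0.0, -0.989], [-0.0, -1.0, 0.0]] [-0.08   0.64   1.486  0.     1.015  1.34 ]
```

```bash

python3 -m pendant '0.3 0.5 0 0 0 0 10;0 0 0 0 0 0 10'
python3 -m pendant '0 0.4 0 0 0 0 10;0 0 0 0 0 0 10;0 0 0 0 0 0 10'
python3 -c "from h import *;st()"
```

```text
time: 19.62
tcp_pos: [0.6236, 0.0099, 0.0797]
eef_rot: [-0.054, 0.053, -0.705, 0.705]
contact_force: [-2.3, 0.3, 7.7]
grip_width: 0.171
time: 19.87
tcp_pos: [0.6237, 0.0099, 0.0797]
eef_rot: [-0.054, 0.053, -0.705, 0.705]
contact_force: [-2.9, 0.4, 12.0]
grip_width: 0.175
19.8667 [0.6237 0.0099 0.0797] F [-2.9  0.4 12. ] M [0.21 0.73 0.04] g 0.1747074971764106
[[-0.989, 0.001, 0.15], [-0.15, -0.0, -0.989], [-0.001, -1.0, 0.0]] [-0.08   0.64   1.488  0.     1.013  1.34 ]
```

Stiff contact at 0.0797: the position stopped while the force rose, so the collar is on the hub. I add a little push for margin and look.

```bash

python3 -m pendant '0 0.4 0 0 0 0 10;0 0 0 0 0 0 10;0 0 0 0 0 0 10'
python3 - <<'E'
from h import *
st(); t=snap('side','s7');w=snap('wrist','w7')
cv2.imwrite('pics/c7.png',np.hstack([cv2.resize(t['color'][130:220,240:340],(440,396),interpolation=cv2.INTER_CUBIC),w['color'][150:348,170:350].repeat(2,0).repeat(2,1)]))
for n in('t0',):
    a=load(n)
p=snap('top','t7')['color']; g=cv2.absdiff(p,load('t0')['color']).max(2)
for n,(u0,u1,v0,v1) in dict(jar=(120,158,122,160),brush=(365,400,95,180),bin=(215,290,225,285)).items(): print(n,np.median(g[v0:v1,u0:u1]),(g[v0:v1,u0:u1]>40).mean())
E
```

```text
time: 20.12
tcp_pos: [0.6237, 0.0099, 0.0797]
eef_rot: [-0.054, 0.053, -0.705, 0.705]
contact_force: [-5.4, 1.4, 19.2]
grip_width: 0.176
20.1167 [0.6237 0.0099 0.0797] F [-5.4  1.4 19.2] M [0.17 1.11 0.01] g 0.17612443248740303
[[-0.989, 0.001, 0.15], [-0.15, -0.0, -0.989], [-0.001, -1.0, 0.0]] [-0.08   0.64   1.488  0.     1.012  1.34 ]
jar 21.0 0.01731301939058172
brush 22.0 0.01915966386554622
bin 50.0 0.6582222222222223
```

View pics/c7.png

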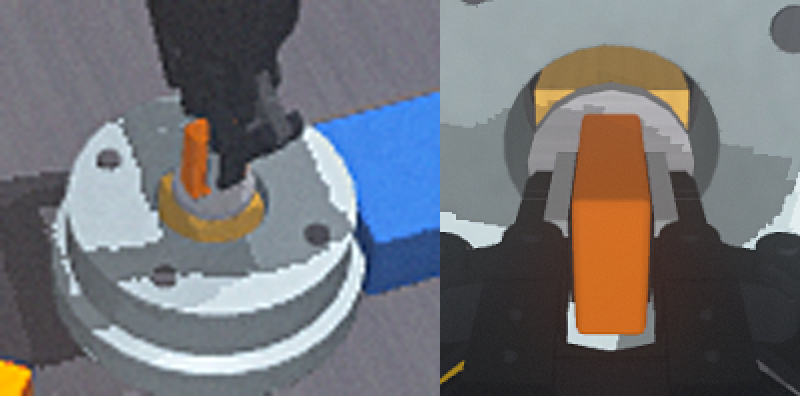

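The picture shows the collar at (205,200) flat on the brass hub. Push is 19 N and the height has stopped changing. The bin's image change comes from the arm and its shadow lying over it. Handing in.

```bash
python3 -c "
from h import *
finish_job(); st()"
```

```text
the job is handed in; nothing more can be done
the job is handed in; nothing more can be done
```

I pressed yellow, blue and green in that order, moved the middle-sized arbor from the stand into the hub, and handed in at about 20 s. The arm was still gripping the handle and pushing the arbor down.

**Last checks that passed**
- **Collar height:** it stopped at z ≈ 0.080 while the force rose from 8 to 19 N. The side and wrist pictures show the collar flat on the hub.
- **Keyways:** I saw their line in the wrist picture at about 8.5° and lined up before lowering. The keys dropped in without having to search by turning.
- **Jar and brush:** both look unchanged between the first and last top pictures.

**Checks that failed or disagreed**
- **Yellow key force:** the fingertips briefly pushed the yellow key with about 52 N by the wrist reading. That is under the 120 N wrist limit. It is above the 40 N limit for the arm and gripper body, but only the fingertips were touching.
- **Fingertip height:** the tips sat about 13 mm above the reported TCP when shut, and `env.tips_ahead` puts them 17 mm below it. I worked from depth pictures and contact instead.
- **Blue and green keys:** I judged these by height (about 5.7 mm of the 6 mm travel) and force (about 4.5 N). I did not push them on to a hard stop.
- **Pin bin:** the arm and its shadow probably explain the changed pixels there in the last top picture, so I could not confirm it stayed put. The arm only passed high above it.

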